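Slide the heavy tool chest back to the bench rack

TASK

Make room at the front of the bench for the next lantern: push the heavy cedar tool chest away from you until the back of its base stands square and flush against the front board of the tool rack. Push it only low down, with the fingertips on its base plinth and not on the case or lid above, so that it slides along the bench without rocking or being lifted; leave everything else on the bench where it stands, and let go of the chest at the end.

Things in the scene. Friction and masses are not known exactly. Their poses are not given: they have to be found in the camera images.
- chest: Closed cedar tool chest, brass drop latch on its front, full of tools, 1.8 to 2.7 kg, loose on the bench; 120 mm deep (x), 240 long (y), 200 high. Sliding it takes about 9 to 19 N; a push above about 80 mm may tip it. Origin: centre of the underside, on the bench; x points out of its back to the rack, the latched front faces the robot, z up. Starts turned up to 0.3 rad from square with the rack.
- plinth_front (a point): Middle of the front face (robot's side) of the chest's darker base plinth, 25 mm above the bench. The plinth is 120 x 240 mm, 50 mm high, and stands out 14 mm all round from the case above it and 8 mm from the lid. Axes as the chest's.
- chest_case: The chest's case and lid above the plinth, fixed to it: case 92 x 212 mm, 50 to 172 mm above the bench, with the brass latch; lid 104 x 224 mm, 172 to 200 mm high. Not to be pushed. Origin and axes are the chest's own (centre of its underside, on the bench).
- plinth_back_left (a point): The plinth's back corner at the chest's +y end, 25 mm above the bench. The middle of the plinth's back starts 100 to 140 mm short of the rack. Axes as the chest's.
- plinth_back_right (a point): The plinth's back corner edge at the chest's -y end, 25 mm above the bench. Axes as the chest's.
- rack_face (a point): Pine tool rack fixed along the back of the bench, 720 mm long, 140 deep, punches and gravers standing in it up to 160 mm high. This point: middle of the flat front face of its front board (70 mm high), 30 mm above the bench. Its x points into the rack, square to that face, away from the robot; y along the board. The face lies at x = 0 of this frame and reaches 360 mm either way.
- globe_center (a point): Ruby red glass lantern globe standing upright, up to 110 mm across and 130 mm high; this point is its centre. It stands near the rack, 290 to 320 mm along it from the rack's middle, on the one side or the other. Not to be moved.
- frame_center (a point): Empty hexagonal brass lantern frame of six posts, standing upright, 132 mm across its corners and 190 mm high; this point is its centre. It stands near the rack on the other side from the globe. Not to be moved.
- scraper: Steel scraper with a walnut grip lying on the bench, 195 mm long along its x, 26 mm wide and 25 mm high; origin on the bench near its middle. Not to be moved.
- block: Round-faced cedar shaping block, 95 mm (x) by 60 mm by 48 mm high; origin at the centre of its underside. Not to be moved.
- mallet: Wooden mallet lying on the bench, head 95 mm long (y) and 58 mm thick, grip 220 mm along -x; origin under the middle of its head, on the bench. Not to be moved.
- dish: Small copper dish, 104 mm across and 32 mm high; origin at the centre of its underside. Not to be moved.
- collar: Flat brass ring for a lantern base, 120 mm across, 22 mm high; origin at the centre of its underside. Not to be moved.

How it is judged:
By the outcome, as a careful person would: the job done as asked, in the order asked, and still so for the second after the job is handed in, with the robot touching nothing.
It also fails if it takes over 38 s, if anything falls off the work surface, if the arm or the gripper's body presses on something with over 40 N, if the wrist force passes 120 N, or if a joint passes its speed limit or range.

ROBOT

A 6-joint arm with a two-finger parallel gripper is mounted at the origin on the work surface. World frame = base frame: x ahead of the robot, y to its left, z up, the work surface at z = 0. Lengths are in m, angles in rad, forces in N, time in s.
With the tool pointing down it reaches from about 0.375 to 0.975 m from the base axis. Payload 3.8 kg.
Tool frame: the origin (TCP) lies midway between the tips of the shut fingers; the grasp point (between the pads) lies 19 mm behind it; x points along the fingers, y is the direction in which the jaws open and shut, and the axes are right-handed (so a half turn about x gives the same grasp; the last joint's range is limited). The gripper opens to 88 mm and grips with 3 to 60 N. Pads are 18 mm wide; open, the fingers measure 123 mm over their backs; the gripper's body (75 mm by 187 mm) begins 45 mm behind the grasp point.
Start: joints at [-1.284, 0.264, 1.604, -0, 1.274, -0.037], TCP at [0.215, -0.64, 0.239] pointing down, gripper open.
Joint ranges: [-2.63, 2.63], [-0.94, 2.18], [0.31, 2.57], [-1.31, 4.45], [0, 2.66], [-2.55, 2.55]. Speed limits (rad/s): [2.57, 2.57, 3.14, 3.14, 3.14, 3.14].

INTERFACE

Orientations are given as a rotation vector (axis times angle).
In Python, from cell import manip, inverse_kinematics, cams, order gives the robot as it stands. Calls block until the motion is done:
- manip.move_pose(position, orientation): joint-space move of the TCP to a pose.
- manip.move_linear(position, rate=0.15, rot=None): straight line of the TCP; rot=None keeps the orientation; rate is the mean speed in m/s.
- manip.set_joints(angles): joint-space move.
- manip.set_gripper(opening, force=None): finger opening in m; force is the grip in N (None keeps the last); returns when the fingers have stopped.
- manip.dwell(seconds).
- inverse_kinematics(position, orientation): joint angles nearest the present ones, or None.
- manip.state(): the state.
- cams.capture(name): name is "scene" or "top" or "wrist"; returns a dict with "image" (480x640x3 uint8, blue, green, red), "z_map" (480x640 float32, m along the optical axis (not along the pixel's ray), 0 where there is no reading), "intrinsics" (3x3 intrinsics, pixels), "position" and "orientation" of the camera in the world; the wrist camera has in their place "T_tool_cam" (4x4, takes a point from camera to tool coordinates, whose origin is the TCP and whose axes are the tool frame's). Camera axes: x right, y down, z forward; pixel columns grow to the right and rows downward; lengths in m; the calibration is good to about 2 mm. The wrist camera is an equidistant fisheye: a pixel r from the principal point sees the ray r / f radians off the axis. A picture is of the moment at which its call begins: read the wrist's pose just before it.
A pose or a line that the arm cannot do raises manip.IKError and nothing moves.
- order.close_job(): hands the job in, once; it reports no verdict.
The state is a dict: "clock": time; "joint_pos": joint angles; "joint_velocities": joint speeds; "tau": joint torques, N m; "tool_pos": TCP position; "tcp_rot": TCP orientation; "contact_force": force on the tool from outside, world axes, zero at the start; "moment": the same for the moment, N m; "gripper_width": finger opening in m.
Only numpy, scipy, OpenCV 4.12 (cv2) and the standard library are available. Lean on these libraries where they do the work, as an engineer would, in place of code of your own. Each camera call takes 0.05 s, during which the arm holds its last target.

## Working session

There is one attempt and no reset: what is moved stays moved. The work goes in short steps, each a Python script; the robot and the scene stay as the last script left them, time stands still between calls to the robot, and variables do not carry over. Pictures are saved under pics/ and viewed, and the job is handed in when it is done.

```bash
ls; mkdir -p pics; python3 - <<'E'
from cell import manip, cams
import cv2,numpy as np,pickle
s=manip.state(); print({k:np.round(v,3) for k,v in s.items()})
d={}
for n in ["scene","top"]:
    c=cams.capture(n); d[n]=c; cv2.imwrite(f"pics/{n}0.png",c["image"]); print(n,c["intrinsics"],c["position"],c["orientation"])
pickle.dump(d,open("c0.pkl","wb"))
E
```

```text
pics
{'clock': np.float64(0.0), 'joint_pos': array([-1.284,  0.265,  1.605, -0.   ,  1.274, -0.037]), 'joint_velocities': array([ 0.   , -0.002,  0.001, -0.   , -0.001,  0.   ]), 'tau': array([ 2.0000e-03, -5.0212e+01, -3.5688e+01,  7.3000e-02,  2.9000e-02,
       -0.0000e+00]), 'tool_pos': array([ 0.215, -0.639,  0.237]), 'tcp_rot': array([ 2.047,  0.337, -2.048]), 'contact_force': array([ 0.169, -0.029, -0.357]), 'moment': array([0.022, 0.012, 0.032]), 'gripper_width': np.float64(0.088)}
scene [[574.54650681   0.         331.28626033]
 [  0.         574.54650681 232.82639679]
 [  0.           0.           1.        ]] [1.21780301 0.78656161 1.18872315] [-0.93452229 -2.55252351  1.01433447]
top [[621.88548783   0.         312.78975813]
 [  0.         621.88548783 242.25833091]
 [  0.           0.           1.        ]] [ 0.24875313 -0.01666612  1.99247255] [-2.09980425  2.15615616 -0.19252034]
```

View pics/scene0.png

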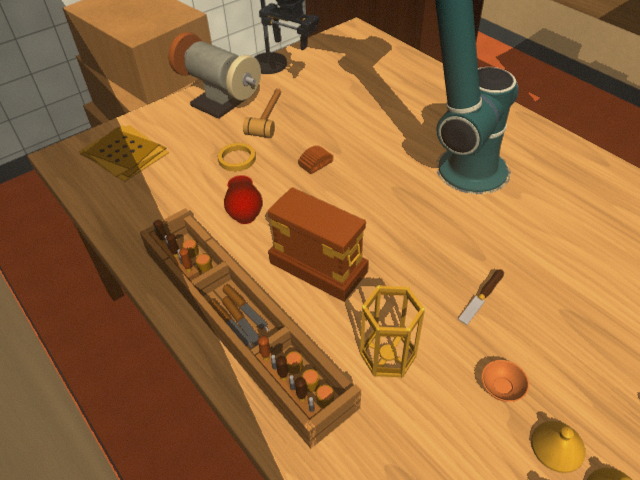

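View pics/top0.png

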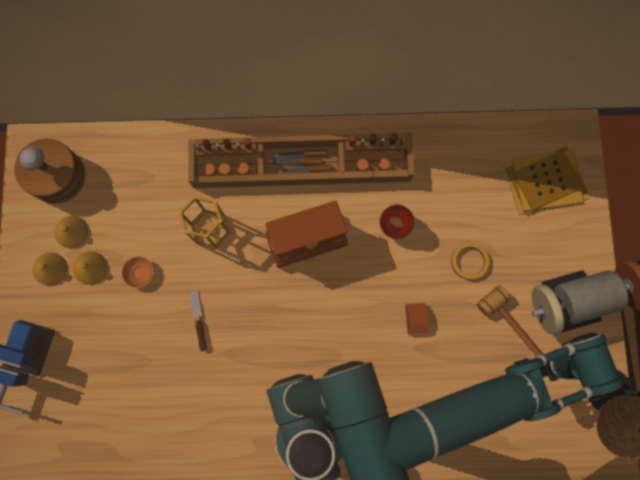

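The scene view shows the chest at about (318,240) between the red globe at (243,200) and the brass frame at (390,330). The rack lies behind them. In the top view the chest's lid is at about (307,230), turned roughly 15° from the rack, whose front edge is at row ~180. Next I'll measure these from the depth maps.

```bash
cat > h.py <<'E'
import numpy as np,cv2,pickle
from scipy.spatial.transform import Rotation as R
def cloud(c):
    K=c["intrinsics"];z=c["z_map"].astype(float);v,u=np.mgrid[0:480,0:640]
    P=np.stack([(u-K[0,2])/K[0,0]*z,(v-K[1,2])/K[1,1]*z,z],-1)
    W=P@R.from_rotvec(c["orientation"]).as_matrix().T+c["position"]
    W[z==0]=np.nan
    return W
def ray(c,uv,zp):
    K=c["intrinsics"];uv=np.atleast_2d(uv).astype(float)
    d=np.c_[(uv[:,0]-K[0,2])/K[0,0],(uv[:,1]-K[1,2])/K[1,1],np.ones(len(uv))]@R.from_rotvec(c["orientation"]).as_matrix().T
    p=np.asarray(c["position"]); return p+d*((zp-p[2])/d[:,2])[:,None]
E
python3 - <<'E'
from h import *
d=pickle.load(open("c0.pkl","rb"))
for n in d:
    c=d[n];W=cloud(c);im=c["image"]
    print(n,"table z", np.nanmedian(W[...,2][(abs(W[...,2])<.03)]))
    x,y,z=W[...,0],W[...,1],W[...,2]
    with np.errstate(invalid='ignore'):
      lid=(z>.18)&(z<.215)&(x>.4)&(x<.85)&(abs(y)<.35)
    nlab,L,st,ce=cv2.connectedComponentsWithStats(lid.astype(np.uint8))
    for i in range(1,nlab):
        if st[i,4]<60: continue
        p=W[L==i]; print(i,st[i,4],ce[i],np.median(p,0).round(4),cv2.minAreaRect(p[:,:2].astype(np.float32)))
    with np.errstate(invalid='ignore'):
      rk=(z>.055)&(z<.085)&(x>.6)&(x<1.1)&(abs(y)<.5)
    p=W[rk]; 
    # front edge by bins in y
    ys=np.arange(-.34,.42,.04)
    print([(round(a,2),round(np.percentile(q[:,0],2),4),len(q)) for a in ys for q in [p[abs(p[:,1]-a)<.015]] if len(q)>8])
    k=cv2.resize(im[110:290,170:430] if n=="top" else im[160:460,130:440],None,fx=3 if n=="top" else 1.9,fy=3 if n=="top" else 1.9,interpolation=cv2.INTER_CUBIC)
    cv2.imwrite(f"pics/{n}_crop.png",k)
E
```

```text
scene table z 0.00032884930129783996
1 3256 [317.28531941 218.55773956] [0.6293 0.0108 0.1995] ((0.6237052083015442, -0.0006397664546966553), (0.10989095270633698, 0.22603704035282135), 16.65382957458496)
2 619 [386.60258481 303.58966074] [0.6678 0.2914 0.1888] ((0.6664995551109314, 0.29866671562194824), (0.1298055648803711, 0.10262184590101242), 0.024933720007538795)
[(np.float64(-0.34), np.float64(0.6317), 422), (np.float64(-0.3), np.float64(0.7099), 199), (np.float64(-0.26), np.float64(0.6207), 343), (np.float64(-0.22), np.float64(0.6537), 205), (np.float64(-0.18), np.float64(0.8103), 176), (np.float64(-0.14), np.float64(0.8116), 296), (np.float64(-0.1), np.float64(0.6973), 366), (np.float64(-0.06), np.float64(0.6822), 232), (np.float64(-0.02), np.float64(0.671), 253), (np.float64(0.02), np.float64(0.6593), 269), (np.float64(0.06), np.float64(0.6476), 249), (np.float64(0.1), np.float64(0.6027), 344), (np.float64(0.14), np.float64(0.8088), 490), (np.float64(0.18), np.float64(0.8085), 308), (np.float64(0.22), np.float64(0.8081), 300), (np.float64(0.26), np.float64(0.6521), 397), (np
[... 655 characters left out ...]
np.float64(0.8039), 136), (np.float64(-0.18), np.float64(0.8032), 173), (np.float64(-0.14), np.float64(0.8035), 190), (np.float64(-0.1), np.float64(0.6022), 148), (np.float64(-0.06), np.float64(0.8031), 123), (np.float64(-0.02), np.float64(0.802), 116), (np.float64(0.02), np.float64(0.8024), 133), (np.float64(0.06), np.float64(0.8023), 112), (np.float64(0.1), np.float64(0.8022), 126), (np.float64(0.14), np.float64(0.8021), 264), (np.float64(0.18), np.float64(0.8018), 139), (np.float64(0.22), np.float64(0.8018), 180), (np.float64(0.26), np.float64(0.6457), 182), (np.float64(0.3), np.float64(0.6025), 171), (np.float64(0.34), np.float64(0.6162), 231), (np.float64(0.38), np.float64(0.6718), 54)]
```

View pics/top_crop.png

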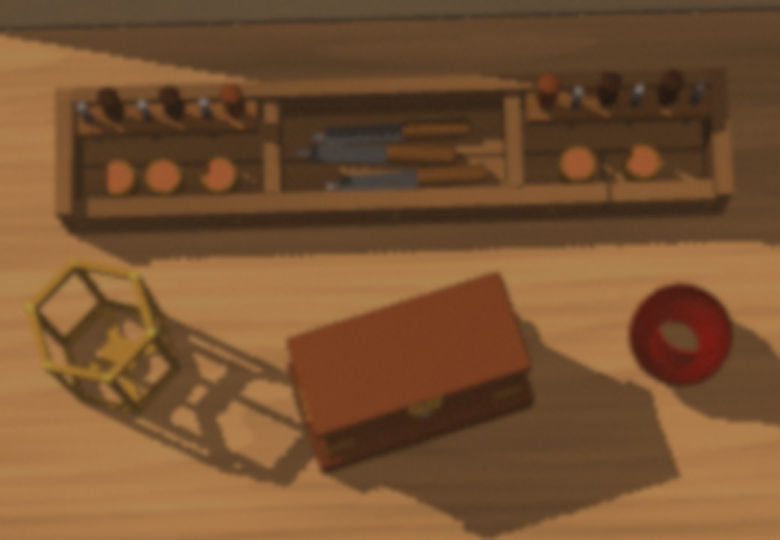

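View pics/scene_crop.png

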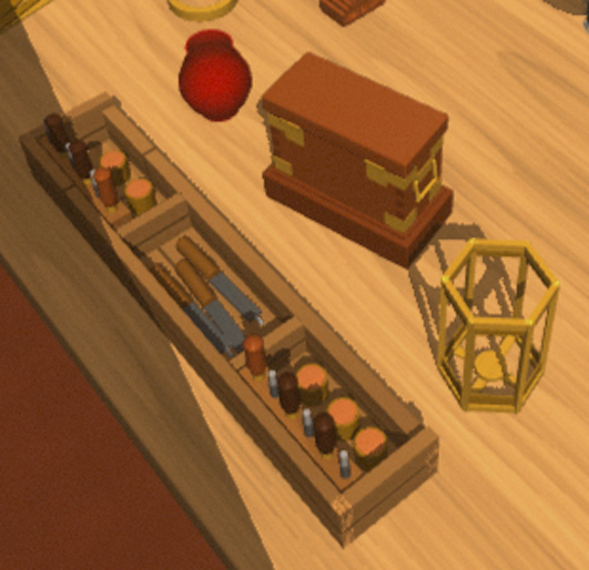

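The chest's yaw is about +0.29 rad, with its centre at about (0.621, -0.002). The rack face is at x ≈ 0.803 and nearly square to the world axes. My plan is to tilt the tool 45° with the fingers open and the jaws parallel to the rack. The left finger then touches first and swings the chest square, after which both fingertips push it on the plinth.

```bash
cat >> h.py <<'E'
def ori(psi=0.0,tilt=np.pi/4,s=1):
    x=np.array([np.sin(tilt)*np.cos(psi),np.sin(tilt)*np.sin(psi),-np.cos(tilt)])
    y=s*np.array([-np.sin(psi),np.cos(psi),0]); z=np.cross(x,y)
    return R.from_matrix(np.c_[x,y,z]).as_rotvec()
E
python3 - <<'E'
from h import *
from cell import inverse_kinematics as ik, manip
print(R.from_rotvec(manip.state()["tcp_rot"]).as_matrix().round(2))
d=pickle.load(open("c0.pkl","rb"))
for n,r in (("top",(-.23,.24)),("scene",(.13,.23))):
    W=cloud(d[n]);p=W.reshape(-1,3)
    with np.errstate(invalid='ignore'):
        p=p[(p[:,2]>.02)&(p[:,2]<.06)&(abs(p[:,0]-.806)<.008)&(p[:,1]>-.33)&(p[:,1]<.36)]
    print(n,len(p), p.mean(0) if len(p) else '', np.polyfit(p[:,1],p[:,0],1) if len(p)>20 else '')
for s in (1,-1):
  for P in ([.42,.02,.25],[.45,.02,.022],[.68,.02,.022],[.70,.02,.022]):
    q=ik(P,ori(.005,s=s)); print(s,P,None if q is None else np.round(q,2))
E
```

```text
[[-0.    0.32 -0.95]
 [ 0.   -0.95 -0.32]
 [-1.   -0.   -0.  ]]
top 722 [0.80416754 0.01599483 0.04024096] [-0.00405243  0.80423236]
scene 0  
1 [0.42, 0.02, 0.25] None
1 [0.45, 0.02, 0.022] None
1 [0.68, 0.02, 0.022] [-0.01  0.28  2.31  3.08  0.23  1.61]
1 [0.7, 0.02, 0.022] [-0.01  0.31  2.26  3.08  0.22  1.62]
-1 [0.42, 0.02, 0.25] None
-1 [0.45, 0.02, 0.022] None
-1 [0.68, 0.02, 0.022] [-0.01  0.28  2.31  3.08  0.23 -1.53]
-1 [0.7, 0.02, 0.022] [-0.01  0.31  2.26  3.08  0.22 -1.52]
```

```bash
python3 - <<'E'
from h import *
from cell import inverse_kinematics as ik, manip, cams
for deg in (20,25,30,35,40):
 for s in (1,-1):
  print(deg,s)
  for P in ([.42,.02,.25],[.44,.02,.22],[.46,.02,.022],[.48,.02,.022],[.50,.02,.022],[.60,.02,.022],[.70,.02,.022]):
    q=ik(P,ori(.004,np.radians(deg),s=s)); print('   ',P,None if q is None else np.round(q,2))
c=cams.capture("wrist"); print(c["T_tool_cam"].round(3))
E
```

```text
20 1
    [0.42, 0.02, 0.25] [-0.02 -0.51  2.31  0.01  0.99 -1.6 ]
    [0.44, 0.02, 0.22] [-0.02 -0.43  2.32  0.01  0.91 -1.6 ]
    [0.46, 0.02, 0.022] [-0.02 -0.07  2.48  0.02  0.39 -1.61]
    [0.48, 0.02, 0.022] [-0.01 -0.03  2.44  0.02  0.38 -1.6 ]
    [0.5, 0.02, 0.022] [-0.01  0.01  2.4   0.02  0.38 -1.6 ]
    [0.6, 0.02, 0.022] [-0.01  0.19  2.2   0.01  0.41 -1.6 ]
    [0.7, 0.02, 0.022] [-0.01  0.35  1.98  0.01  0.46 -1.59]
20 -1
    [0.42, 0.02, 0.25] [-0.02 -0.51  2.31  0.01  0.99  1.55]
    [0.44, 0.02, 0.22] [-0.02 -0.43  2.32  0.01  0.91  1.55]
    [0.46, 0.02, 0.022] [-0.02 -0.07  2.48  0.02  0.39  1.54]
    [0.48, 0.02, 0.022] [-0.01 -0.03  2.44  0.02  0.38  1.54]
    [0.5, 0.02, 0.022] [-0.01  0.01  2.4   0.02  0.38  1.54]
    [0.6, 0.02, 0.022] [-0.01  0.19  2.2   0.01  0.41  1.54]
    [0.7, 0.02, 0.022] [-0.01  0.35  1.98  0.01  0.46  1.55]
25 1
    [0.42, 0.02, 0.25] [-0.02 -0.57  2.36  0.01  0.92 -1.6 ]
    [0.44, 0.02, 0.22] [-0.02 -0.49  2.38  0.01  0.82 -1.6 ]
    [0.46, 0.02, 0.022] [-0.02 -0.1   2.53  0.03  0.27 -1.62]
    [0.48, 0.02, 0.022] [-0.02 -0.06  2.5 
[... 2240 characters left out ...]
 -0.67  2.55  0.04  0.57 -1.62]
    [0.46, 0.02, 0.022] None
    [0.48, 0.02, 0.022] None
    [0.5, 0.02, 0.022] None
    [0.6, 0.02, 0.022] [-0.02  0.14  2.42  3.04  0.12  1.66]
    [0.7, 0.02, 0.022] [-0.01  0.3   2.22  2.99  0.07  1.7 ]
40 -1
    [0.42, 0.02, 0.25] [-0.03 -0.77  2.53  0.03  0.68  1.52]
    [0.44, 0.02, 0.22] [-0.03 -0.67  2.55  0.04  0.57  1.52]
    [0.46, 0.02, 0.022] None
    [0.48, 0.02, 0.022] None
    [0.5, 0.02, 0.022] None
    [0.6, 0.02, 0.022] [-0.02  0.14  2.42  3.04  0.12 -1.49]
    [0.7, 0.02, 0.022] [-0.01  0.3   2.22  2.99  0.07 -1.44]
[[-0.    -0.324  0.946 -0.146]
 [ 1.    -0.     0.    -0.   ]
 [-0.     0.946  0.324 -0.084]
 [ 0.     0.     0.     1.   ]]
```

The camera sits on the tool's -z side, so s=+1 keeps it away from the chest. A 25° tilt leaves about 15 mm between the gripper body and the case. I'll approach and start the push that way.

```bash
python3 - <<'E'
from h import *
from cell import manip, cams
o=ori(.004,np.radians(25))
manip.move_pose([.43,.02,.25],o); print(manip.state()["clock"])
manip.move_linear([.47,.02,.022],rate=.15); s=manip.state(); print(s["clock"],s["tool_pos"].round(4),s["contact_force"].round(2))
x=.47
while x<.56:
    x+=.015; manip.move_linear([x,.02,.022],rate=.06); s=manip.state()
    print(round(s["clock"],2),s["tool_pos"].round(4),s["contact_force"].round(1),s["moment"].round(2))
c=cams.capture("scene"); cv2.imwrite("pics/s1.png",c["image"]); d={"scene":c,"top":cams.capture("top")}
cv2.imwrite("pics/t1.png",d["top"]["image"]); pickle.dump(d,open("c1.pkl","wb"))
E
```

```text
2.6083
4.3 [0.4706 0.02   0.0227] [-0.23 -0.04  0.01]
4.7 [0.4859 0.02   0.0224] [-0.6 -0.3  0.3] [ 0.08  0.06 -0.01]
5.1 [0.5005 0.02   0.0221] [-0.6  0.1  0.3] [0.07 0.02 0.  ]
5.5 [0.5155 0.02   0.0221] [ 1.  -0.4 -0.9] [0.03 0.04 0.08]
5.9 [0.5296 0.0201 0.0215] [-2.9  0.3  1.6] [0.18 0.41 0.23]
6.3 [0.5405 0.0206 0.0188] [-8.   3.5 -0.5] [0.52 1.27 0.67]
6.7 [0.5556 0.0205 0.0186] [-5.7  1.9 -1.7] [0.17 1.17 0.48]
```

```bash
cat >> h.py <<'E'
def lid(c):
    W=cloud(c);x,y,z=W[...,0],W[...,1],W[...,2]; im=c["image"].astype(int)
    hsv=cv2.cvtColor(c["image"],cv2.COLOR_BGR2HSV)
    with np.errstate(invalid='ignore'):
        m=(z>.19)&(z<.208)&(x>.5)&(x<.85)&(abs(y)<.2)&((hsv[...,0]<12)|(hsv[...,0]>172))&(hsv[...,1]>110)
    n,L,st,_=cv2.connectedComponentsWithStats(m.astype(np.uint8)); i=1+np.argmax(st[1:,4])
    return st[i,4],cv2.minAreaRect(W[L==i][:,:2].astype(np.float32))
E
python3 -c "
from h import *
d=pickle.load(open('c1.pkl','rb'))
for n in d: print(n,lid(d[n]))
a=cv2.resize(d['top']['image'][100:300,170:430],None,fx=2,fy=2);b=cv2.resize(d['scene']['image'][100:400,200:440],None,fx=1.3333,fy=1.3333)
cv2.imwrite('pics/j1.png',np.hstack([a[:, :480],b[:400,:]])) if 0 else cv2.imwrite('pics/j1.png',d['scene']['image'])
"
```

```text
scene (np.int32(2407), ((0.6380682587623596, -0.003862231969833374), (0.10905994474887848, 0.22389982640743256), 9.35818099975586))
top (np.int32(2407), ((0.6326013803482056, -0.0073926448822021484), (0.10442796349525452, 0.2236553132534027), 9.34146499633789))
```

View pics/s1.png

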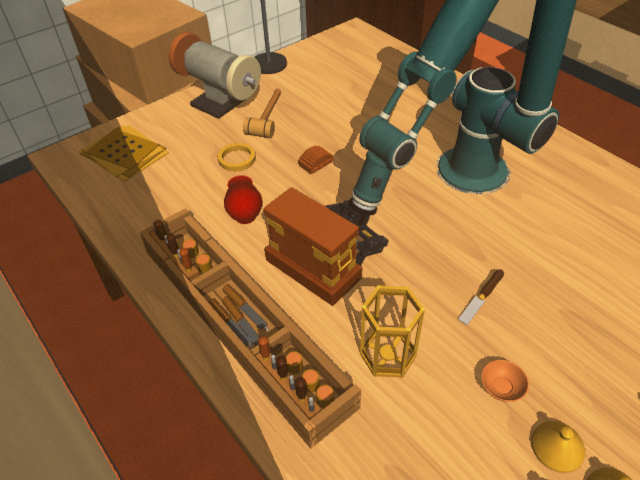

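The chest in the scene view (lid at about (312,222)) has turned from 16.6° to 9.35° and stays upright, with the gripper low on its front. The globe and frame are untouched. I'll carry on pushing.

```bash
python3 - <<'E'
from h import *
from cell import manip, cams
x=.56
while x<.645:
    x+=.015; manip.move_linear([x,.02,.025],rate=.06); s=manip.state()
    print(round(s["clock"],2),s["tool_pos"].round(4),s["contact_force"].round(1),s["moment"].round(2))
d={n:cams.capture(n) for n in ("scene","top")}; pickle.dump(d,open("c2.pkl","wb"))
for n in d: cv2.imwrite(f"pics/{n}2.png",d[n]["image"]); print(n,lid(d[n]))
E
```

```text
7.21 [0.5709 0.0203 0.0217] [-4.9  2.2 -3.9] [0.13 1.1  0.47]
7.61 [0.5859 0.0206 0.0217] [-6.1  2.9 -2.5] [0.4  1.13 0.51]
8.01 [0.599  0.0204 0.0205] [-10.    3.   -0.9] [ 0.38  1.62 -0.09]
8.41 [0.6138 0.0202 0.0202] [-8.1  0.8 -3.2] [ 0.26  1.64 -0.29]
8.81 [0.6288 0.0201 0.02  ] [-8.2  0.7 -3.8] [ 0.23  1.55 -0.3 ]
9.21 [0.6438 0.02   0.02  ] [-9.  -0.5 -3.9] [ 0.19  1.58 -0.37]
scene (np.int32(2533), ((0.7144173383712769, -0.012642048299312592), (0.10539790242910385, 0.2279539406299591), 0.3794982433319092))
top (np.int32(2389), ((0.7073526382446289, -0.0157477930188179), (0.2211054563522339, 0.1062910333275795), 89.51206970214844))
```

View pics/top2.png

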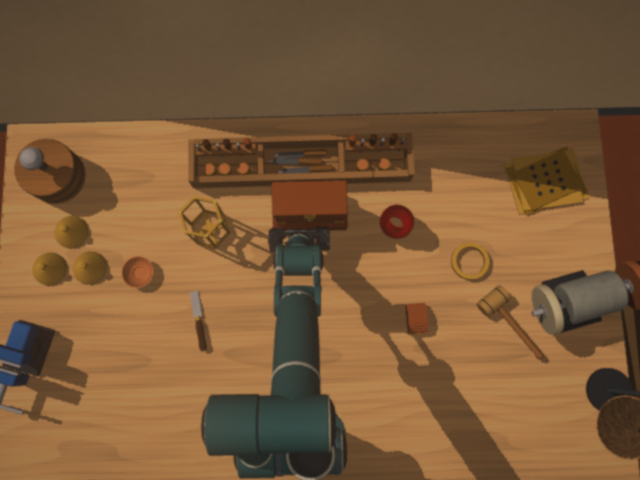

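The top view shows the chest square (lid at about (310,205)) with both fingers on it and about 33 mm left to the rack. I'll make the final approach in small steps and watch the force.

```bash
python3 - <<'E'
from h import *
from cell import manip, cams
x=.665
manip.move_linear([x,.02,.025],rate=.05)
while x<.70:
    s=manip.state(); f=s["contact_force"]
    print(round(s["clock"],2),round(x,3),s["tool_pos"].round(4),f.round(1),s["moment"].round(2))
    if f[0]<-28: break
    x+=.003; manip.move_linear([x,.02,.025],rate=.03)
d={n:cams.capture(n) for n in ("scene","top")}; pickle.dump(d,open("c3.pkl","wb"))
for n in d: cv2.imwrite(f"pics/{n}3.png",d[n]["image"]); print(n,lid(d[n]))
E
```

```text
9.76 0.665 [0.6586 0.02   0.0199] [-10.6  -0.2  -2.6] [ 0.1   1.75 -0.38]
10.01 0.668 [0.6601 0.02   0.0196] [-17.2   0.1   5.4] [-0.08  2.26 -0.57]
10.26 0.671 [0.663  0.02   0.0195] [-16.9   0.3   4.8] [-0.08  2.24 -0.67]
10.51 0.674 [0.666  0.02   0.0195] [-17.5   0.1   4.4] [-0.16  2.24 -0.65]
10.76 0.677 [0.669  0.02   0.0195] [-17.4  -0.    6. ] [-0.17  2.22 -0.66]
11.01 0.68 [0.672  0.02   0.0195] [-16.4  -1.1   4.6] [-0.14  2.29 -0.64]
11.26 0.683 [0.675  0.02   0.0195] [-17.1  -0.2   3.7] [-0.19  2.28 -0.61]
11.51 0.686 [0.678  0.02   0.0195] [-17.8   0.4   5.3] [-0.19  2.29 -0.67]
11.76 0.689 [0.6795 0.0199 0.0193] [-25.9  -0.9  12.4] [-0.41  2.97 -0.8 ]
12.01 0.692 [0.6798 0.0199 0.0192] [-41.1  -0.3  26.9] [-0.79  4.04 -1.15]
scene (np.int32(2577), ((0.7480691075325012, -0.013438194990158081), (0.10541673004627228, 0.2312004119157791), 0.08253953605890274))
top (np.int32(2385), ((0.7426823377609253, -0.014672935009002686), (0.22410786151885986, 0.10690981149673462), 89.0649185180664))
```

```bash
python3 - <<'E'
from h import *
d=pickle.load(open("c3.pkl","rb"))
a=cv2.resize(d["top"]["image"][130:260,230:390],None,fx=3.75,fy=3.75,interpolation=cv2.INTER_CUBIC)[:480]
b=cv2.resize(d["scene"]["image"][170:380,150:400],None,fx=3,fy=2.6,interpolation=cv2.INTER_CUBIC)
cv2.imwrite("pics/top3c.png",a);cv2.imwrite("pics/scene3c.png",b)
E
```

```text
(no output)
```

View pics/top3c.png

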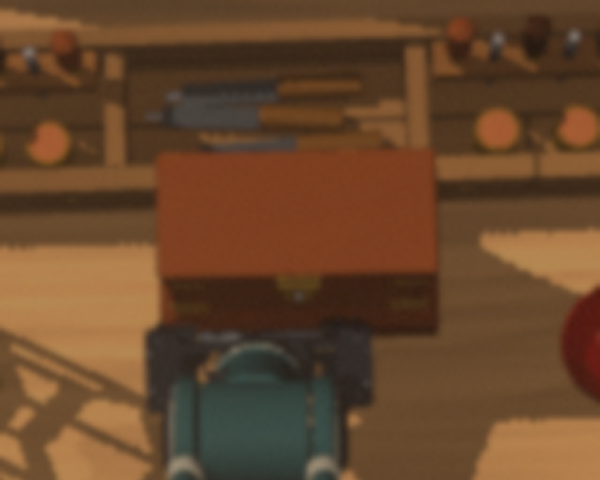

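View pics/scene3c.png

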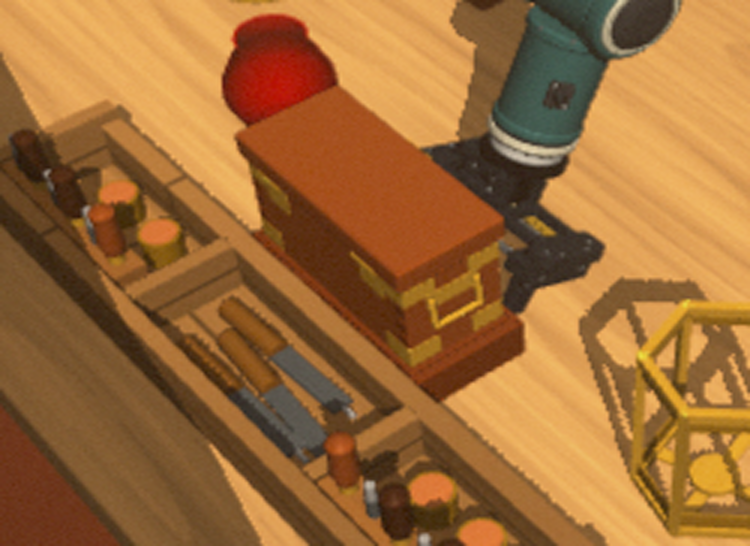

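Both views show the chest square and touching the rack: force jumped at TCP x = 0.6795 and the TCP stopped advancing. To be sure the right end is home too, I'll back off and press once more on the right half of the plinth, then withdraw.

```bash
python3 - <<'E'
from h import *
from cell import manip, cams
manip.move_linear([.65,.02,.025],rate=.05)
print(manip.state()["contact_force"].round(1))
manip.move_linear([.65,-.055,.025],rate=.08)
x=.668; manip.move_linear([x,-.055,.025],rate=.05)
while x<.70:
    s=manip.state(); f=s["contact_force"]
    print(round(s["clock"],2),round(x,3),s["tool_pos"].round(4),f.round(1),s["moment"].round(2))
    if f[0]<-30: break
    x+=.003; manip.move_linear([x,-.055,.025],rate=.03)
manip.move_linear([.60,-.03,.03],rate=.08)
manip.move_linear([.50,0,.10],rate=.15)
manip.move_linear([.43,0,.25],rate=.15)
s=manip.state();print(s["clock"],s["contact_force"].round(1))
d={n:cams.capture(n) for n in ("scene","top","wrist")}; pickle.dump(d,open("c4.pkl","wb"))
for n in d: cv2.imwrite(f"pics/{n}4.png",d[n]["image"])
for n in ("scene","top"): print(n,lid(d[n]))
E
```

```text
[ 1.1 -0.1  0.5]
14.7 0.668 [ 0.6684 -0.0549  0.025 ] [-0.6 -0.4 -0.9] [ 0.1   0.02 -0.03]
14.95 0.671 [ 0.671 -0.055  0.025] [-0.5  0.   0.3] [ 0.09  0.08 -0.06]
15.2 0.674 [ 0.6742 -0.0551  0.0251] [-0.4  1.  -0.3] [ 0.1   0.07 -0.03]
15.45 0.677 [ 0.6771 -0.055   0.025 ] [-0.9 -0.4  0.2] [ 0.08  0.1  -0.01]
15.7 0.68 [ 0.6784 -0.0549  0.0243] [-7.4 -1.4  5.3] [-0.25  0.78 -0.36]
15.95 0.683 [ 0.6793 -0.0548  0.0236] [-16.7  -1.2  12. ] [-0.42  1.5  -0.48]
16.2 0.686 [ 0.6804 -0.0549  0.0229] [-24.   -2.9  17.1] [-0.53  2.14 -0.33]
16.45 0.689 [ 0.6808 -0.0546  0.0219] [-33.8  -4.1  25.3] [-0.58  3.12 -0.42]
20.0 [-0.9  0.5  1. ]
scene (np.int32(2456), ((0.7502520084381104, -0.012349739670753479), (0.10232914984226227, 0.22715769708156586), 0.031850311905145645))
top (np.int32(2382), ((0.7436452507972717, -0.01482989639043808), (0.10712684690952301, 0.22360527515411377), 0.5770019292831421))
```

View pics/scene4.png

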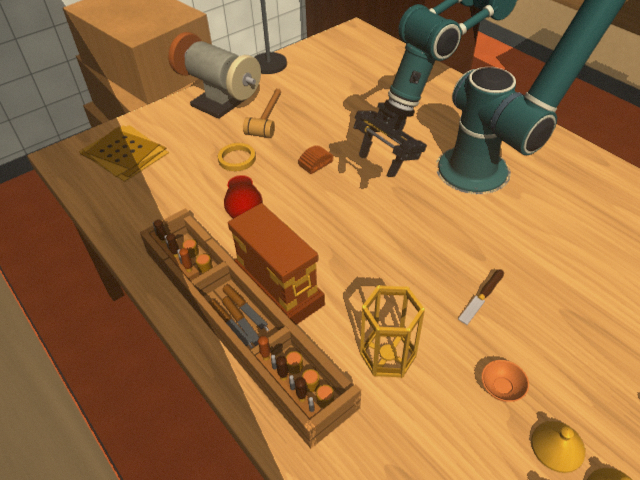

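View pics/wrist4.png

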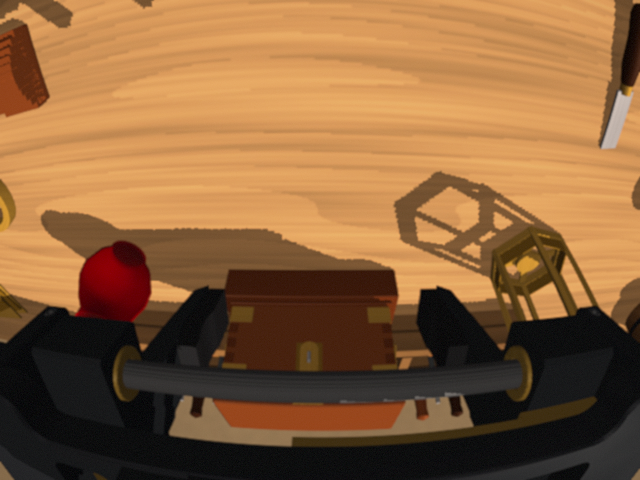

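The scene view shows the chest (lid at about (275,240)) against the rack, with the globe at (243,200) and the frame at (390,330) where they were. In the wrist view the chest looks square between the open fingers. The minAreaRect angles from the top view are noisy (±1°), so I'll fit sub-pixel edges instead. I'll also check whether anything else on the bench moved.

```bash
cat > m.py <<'E'
from h import *
import sys
d=pickle.load(open(sys.argv[1],"rb"));d0=pickle.load(open("c0.pkl","rb"))
def edge(c,u0,u1,v0,v1,zp,sgn,pick):
    g=cv2.GaussianBlur(c["image"],(0,0),.8).astype(float)[...,pick]; pts=[]
    for u in range(u0,u1):
        col=sgn*np.diff(g[v0:v1,u]); k=int(np.argmax(col))
        if 0<k<len(col)-1:
            a,b,e=col[k-1:k+2]; pts.append((u,v0+k+.5+.5*(a-e)/(a-2*b+e)))
    p=ray(c,np.array(pts),zp)
    for _ in range(4):
        f=np.polyfit(p[:,1],p[:,0],1);r=p[:,0]-np.polyval(f,p[:,1]);p=p[abs(r)<2*r.std()+1e-4]
    return len(p),"yaw deg %.2f"%np.degrees(-np.arctan(f[0])),"x at y=-.014 %.4f rms %.4f"%(np.polyval(f,-.014),r.std())
t=d["top"];t0=d0["top"]
m=cv2.cvtColor(t["image"],cv2.COLOR_BGR2HSV)
print("lid front",edge(t,276,344,195,211,.2,-1,2))
print("lid back",edge(t,276,344,160,180,.2,1,2) )
for i,c in (("now",t),("start",t0)):
  print(i,"rack front bottom-top edge L",edge(c,205,262,172,192,.07,-1,2),"R",edge(c,352,405,170,190,.07,-1,2))
  print(i,"all front (start only)",edge(c,205,405,170,192,.07,-1,2))
E
python3 m.py c4.pkl
python3 - <<'E'
from h import *
a=pickle.load(open("c0.pkl","rb"));b=pickle.load(open("c4.pkl","rb"))
dd=cv2.absdiff(a["top"]["image"],b["top"]["image"]).max(2)
cv2.imwrite("pics/diff.png",np.minimum(255,dd.astype(int)*3).astype(np.uint8))
t=b["top"]["image"][130:250,240:380]; cv2.imwrite("pics/top4c.png",cv2.resize(t,None,fx=5,fy=5,interpolation=cv2.INTER_CUBIC))
E
```

```text
lid front (66, 'yaw deg 0.26', 'x at y=-.014 0.6935 rms 0.0003')
lid back (58, 'yaw deg 7.25', 'x at y=-.014 0.8016 rms 0.0030')
now rack front bottom-top edge L (38, 'yaw deg 0.17', 'x at y=-.014 0.8037 rms 0.0002') R (53, 'yaw deg 0.28', 'x at y=-.014 0.8039 rms 0.0003')
now all front (start only) (162, 'yaw deg -0.63', 'x at y=-.014 0.8086 rms 0.0087')
start rack front bottom-top edge L (37, 'yaw deg 0.15', 'x at y=-.014 0.8036 rms 0.0002') R (52, 'yaw deg 0.28', 'x at y=-.014 0.8039 rms 0.0003')
start all front (start only) (176, 'yaw deg 0.26', 'x at y=-.014 0.8040 rms 0.0003')
```

View pics/diff.png

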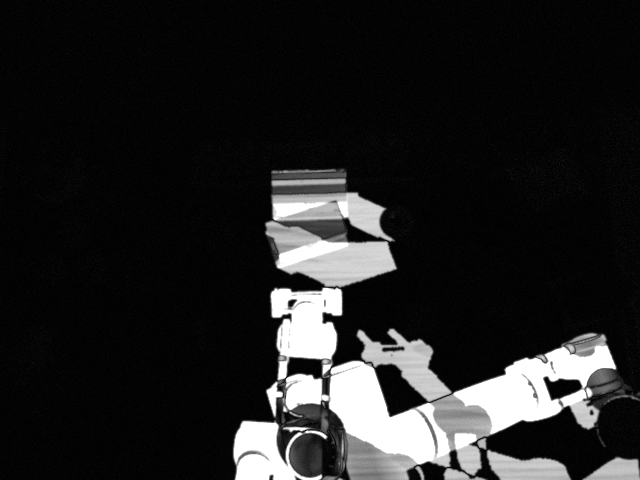

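View pics/top4c.png

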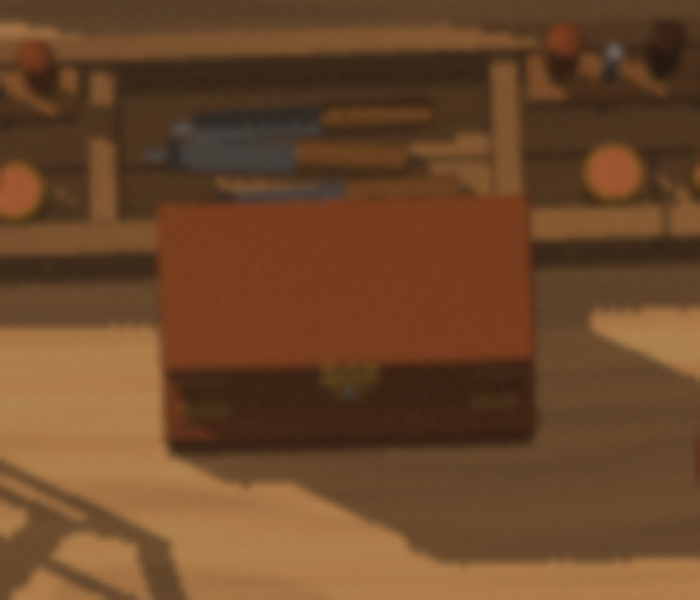

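The fitted yaws agree: the lid's front edge and the rack board are both at 0.26°. The lid edge puts the plinth back at x ≈ 0.8055, against the rack face at 0.804, so they agree within calibration. In the difference picture only the chest, the arm and their shadows changed. Handing in.

```bash
python3 -c "
from cell import manip, order
order.close_job(); print(manip.state()['clock'], manip.state()['contact_force'])"
```

```text
the job is handed in; nothing more can be done
the job is handed in; nothing more can be done
```

The chest now stands square and flush against the rack's front board. The gripper has let go and is well clear, and the job was handed in at about 20 s on the robot's clock.

**What I did:** I pushed on the chest's plinth with the two open fingertips, about 25 mm above the bench and with the tool tilted back 25°. The left finger swung the chest square, then both fingers slid it to the rack. I pressed twice at the rack, left of centre and then on the right half, at 34–41 N along the push.

**Last checks:**
- **Squareness:** the lid's front edge and the rack face both measured 0.26° in the top camera.
- **Contact:** the plinth back came out at x ≈ 0.8055 m and the rack face at ≈ 0.804 m, which agrees within the 2 mm calibration. The force jumped, and the fingers stopped within about 1 mm of the same place on both presses.
- **Other objects:** a before-and-after top image showed changes only in the chest, the arm and their shadows.

**Checks that disagreed:**
- A rough rectangle fit of the lid scattered by about 1° in the top view (-0.9° and then +0.6°). I used the sub-pixel edge fit instead.
- The fit of the lid's back edge failed because it picked up rack edges (7.25°, 3 mm scatter), so I ignored it.
- The two cameras' absolute x positions for the chest differ by 5–7 mm.

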